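# Cover the press gearbox and hold its clutch down with the keyed shaft

## Task

Lower the loose metal cover onto the rim of the green gearbox (set it down, do not drop it) so that it sits seated and level, and let go of it. Then take the keyed shaft from its wooden holder by the black paddle, push it down through the cover's collar into the brass hub, turning it until its key slips into the keyway, and keep pushing until the spring plunger at the bottom of the hub is fully down. Finish still gripping the shaft and holding the plunger down, with the cover seated and the other things on the table left where they are.

Things in the scene. Friction and masses are not known exactly. Their poses are not given: they have to be found in the camera images.
- gearbox: green gearbox fixed to the table: round open tub, 120 mm outside and 104 mm inside diameter, rim 80 mm above the table, the brass hub standing at its centre; behind the tub (body +x) a block 55 mm high with a small pulley 70 mm high. Origin on the table under the tub's centre, z up
- hub: brass 12-sided column, 52 mm across, 52 mm tall, fixed (does not turn), coaxial with the tub, at its own yaw. Round bore 19 mm in diameter with one keyway 9 mm wide towards its +x, reaching 14.5 mm from the axis, over the full height; a red dot on the top marks it. Origin on the axis at its underside, 10 mm above the table
- hub_mouth (a point): centre of the bore at the hub's top, 62 mm above the table; x axis towards the keyway
- plunger (a joint): black spring plunger (clutch release) in the hub's bore, pushed down by the shaft's tip: 0 at rest (its top 30 mm below the hub's top), grows downward to its stop at 0.010 m. The spring resists with about 5 N at first and 11 N at the stop, and lifts the shaft again if it is let go
- cover: loose aluminium cover, 0.35 kg: disc 126 mm across, 5 mm thick; on it a dark steel collar to grip (48 mm outside, 34 inside diameter, 28 tall, open through); below 8 round-ended pins, 8 mm long, that fit inside the rim with 3 mm play. Starts on its pins on the table. Origin on the axis at the pin ends: disc underside z = 8 mm, collar top 41 mm. Seated, origin 72 mm above the table
- key: keyed steel shaft, 0.2 kg, upright in its holder: 16 mm diameter, 104 mm long, tapered tip; brass key 6 mm wide, 6 to 40 mm above the tip, out to 13 mm from the axis towards body +x; on top a black paddle to grip, 60 mm along x, 14 mm thick along y, z = 104 to 142 mm, its +x end red. Origin at the tip's centre, z up. Plunger fully down: tip 22 mm, paddle underside 126 mm above the table
- key_tip (a point): centre of the shaft's lower end, same as the origin of key
- holder: light wooden holder fixed to the table: foot 100 x 100 x 12 mm, twelve-sided post 64 mm across, 58 mm high in all; the shaft stands 46 mm deep in its bore (18.4 mm, with a slot for the key towards holder +x) and is drawn straight up. Origin at the centre of its underside
- tin_black: closed ink tin, black, 80 mm across, 55 mm tall; origin at the centre of its underside; leave alone
- tin_red: closed ink tin, steel with a red band, 72 mm across, 60 mm tall; origin at the centre of its underside; leave alone
- gum_jar: small amber glass jar with white cap, 60 mm across, 72 mm tall; origin at the centre of its underside; leave alone
- ink_knife: ink knife (flat spatula) lying on the table between the robot and the gearbox; origin near its middle; leave alone
- wrench: steel wrench, 180 mm long, lying on the table near the robot; origin near its middle; leave alone
- hammer: hammer lying on the table at the far right; origin near its middle; leave alone
- wedge_block: brown wooden block 60 x 100 x 35 mm lying on the table at the left; origin at the centre of its underside; leave alone
Things that resemble listed ones, but are neither listed nor needed, are in the scene too. Of the things like the cover, leave any that is orange or purple; of the rest the larger one is meant.

How it is judged:
On the way, in this order (a step that is already met when the one before it is completed fails the run):
1. the cover is seated level on the gearbox rim and let go (z of cover in the frame of gearbox between 0.068 and 0.076 m and horizontal distance between cover and gearbox below 0.007 m and angle between cover's own z axis and vertical below 0.05 rad and contact force between the fingers and cover below 0.2 N and linear speed of cover below 0.03 m/s), for 0.2 s.
2. the shaft's key has slipped into the hub's keyway (horizontal distance between key_tip and hub below 0.004 m and angle between the x axis of key and the x axis of hub, either way round below 0.25 rad and angle between key's own z axis and vertical below 0.12 rad and z of key_tip in the frame of hub below 0.034 m), for 0.05 s.
At the end, for the whole second after the job is handed in: Fingers grip the shaft (>2 N), still, upright within 0.12 rad, tip within 4 mm of the hub's axis and 36 mm or more below its top, key in the keyway, plunger pressed over 7 of 10 mm; cover on the rim, within 7 mm of centre, 4 mm of seated height, 0.05 rad of level, arm not pressing it (z of cover in the frame of gearbox between 0.068 and 0.076 m and horizontal distance between cover and gearbox below 0.007 m and angle between cover's own z axis and vertical below 0.05 rad and horizontal distance between key_tip and hub below 0.004 m and angle between the x axis of key and the x axis of hub, either way round below 0.25 rad and angle between key's own z axis and vertical below 0.12 rad and z of key_tip in the frame of hub below 0.016 m and value of joint plunger above 0.007 m and contact force between the fingers and key above 2 N and contact force between the arm and cover below 1 N and linear speed of key below 0.02 m/s); the arm keeps its last pose, push and grip.
It fails at once if the cover is dropped (falls free faster than 0.6 m/s) (linear speed of cover above 0.6 m/s and contact force between the fingers and cover below 0.1 N).
It fails at once if another thing on the table is moved more than 30 mm (distance of any of tin_black, tin_red, gum_jar, ink_knife, wrench, hammer, wedge_block from where it was at the start of the episode above 0.03 m).
It also fails if it takes over 58 s, if anything falls off the work surface, if the arm or the gripper's body presses on something with over 40 N, if the wrist force passes 120 N, or if a joint passes its speed limit or range.

## Robot

A 7-joint arm with a two-finger parallel gripper is mounted at the origin on the work surface. World frame = base frame: x ahead of the robot, y to its left, z up, the work surface at z = 0. Lengths are in m, angles in rad, forces in N, time in s.
With the tool pointing down it reaches from about 0.425 to 0.875 m from the base axis. Payload 4.7 kg.
Tool frame: the origin (TCP) lies midway between the tips of the shut fingers; the grasp point (between the pads) lies ctrl.grasp_offset behind it (ctrl.grasp_offset is the distance from the TCP to the grasp point, in m); z points along the fingers, y is the line along which they close (so a half turn about z gives the same grasp; the last joint's range is limited). The gripper opens to 87 mm and grips with 3 to 60 N. Pads are 19 mm wide; open, the fingers measure 117 mm over their backs; the gripper's body (75 mm by 190 mm) begins 51 mm behind the grasp point.
Start: joints at [1.189, 0.321, -0.07, 1.45, 0.023, 1.371, -0.057], TCP at [0.251, -0.6, 0.223] pointing down, gripper open.
Joint ranges: [-2.86, 2.86], [-0.3, 2.09], [-1.38, 1.24], [0.06, 2.45], [-1.56, 4.7], [0.09, 2.05], [-2.69, 2.69]. Speed limits (rad/s): [2.57, 2.57, 3.14, 3.14, 3.14, 3.14, 3.14].

## Interface

Orientations are given as a rotation vector (axis times angle).
In Python, from bench import ctrl gives the robot as it stands. The module is installed in compiled form; this text tells all that it offers.
- The arm moves only by the tool jog_arm, never from a script. Its argument "moves" is one flat list of numbers, 7 for each row, row after row: the shift along the tool's x, y, z in units of 30 cm (1.0 is 30 cm), then the turn, a rotation vector about the tool's x, y, z in units of 60 degrees (1.0 is 60 degrees), then the gripper's target within -1 to 1 (fully open at 1, half-way at 0, shut at -1). In form: [x, y, z, wx, wy, wz, fingers, x, y, z, wx, wy, wz, fingers, ...]. A call has exactly 8 rows; each row is the pose to reach, as a shift and turn from the pose commanded when the call began, along the tool's axes at that moment; what a row does not reach only later rows make up. A row lasts 1/8 s, in which the tool goes at most 62.5 mm and 10.7 degrees, less where a joint would pass 70% of its speed; a pose out of reach is approached as far as the arm can. A call with a number of a shift or a turn outside -1 to 1 is refused whole. A call with a gripper value outside its range is refused whole. The fingers move at their own pace and stop on an object; "newtons" is the grip in N (left out, the last holds). Time passes only in rows, so rows that repeat a pose let the fingers close, or fill a call up. It gives the time, the measured TCP pose, the force, the opening and the grip force at its end, in the units of the state.
- ctrl.get_state(): the state, without advancing time (a new reading comes with each control period).
- ctrl.get_image(name): name is "scene" or "top"; returns a dict with "pixels" (420x560x3 uint8, red, green, blue), "fx", "fy", "cx", "cy" (pixels), "xyz" and "rotation" of the camera in the world. Camera axes: x right, y up, looking along -z (the intrinsics and any distortion apply to the point x, -y, -z); pixel columns grow to the right and rows downward; lengths in m; the calibration is good to about 2 mm. A picture is of the moment at which its call begins. There is no depth.
- ctrl.close_job(): hands the job in; it is judged then, once.
The state is a dict: "time": time; "joint_positions": joint angles; "qd": joint speeds; "joint_torque": joint torques, N m; "position": TCP position; "tool_rot": TCP orientation; "ft_force": force on the tool from outside, world axes, zero at the start; "torque": the same for the moment, N m; "grip_width": opening from 0.0 (shut) to 1.0 (fully open); "grip_force": force on a finger pad.
Only numpy, scipy, OpenCV 4.12 (cv2) and the standard library are available. Lean on these libraries where they do the work, as an engineer would, in place of code of your own. Each camera call takes 0.05 s, during which the arm holds its last target. There are 200 camera calls.

## Working session

There is one attempt and no reset: what is moved stays moved. The work goes in short steps, Python scripts to look and compute and a tool call to move; the robot and the scene stay as the last step left them, time stands still between calls to the robot, and variables do not carry over. Pictures are saved under pics/ and viewed, at most 11 in all, crops included, and the job is handed in when it is done.

Besides the shell and the picture viewer there is one more tool, called after ">>>" by a JSON object that holds its "fn" and its "kwargs", one argument or row to a line. jog_arm: Moves the arm, as the interface text tells. Its arguments: {"type":"object","properties":{"moves":{"type":"array"},"newtons":{"type":"number"}},"required":["moves"]}

```bash
mkdir -p pics
cat > h.py <<'E'
import numpy as np, cv2
from scipy.spatial.transform import Rotation as R
from bench import ctrl
def grab(n,save=None):
    im=ctrl.get_image(n)
    if save: cv2.imwrite('pics/'+save,im['pixels'][:,:,::-1])
    return im
def rot(im):
    r=np.array(im['rotation'],float)
    return r if r.shape==(3,3) else R.from_rotvec(r).as_matrix()
def ray(im,u,v):
    d=np.array([(u-im['cx'])/im['fx'],-(v-im['cy'])/im['fy'],-1.])
    return np.array(im['xyz']),rot(im)@d
def plane(im,u,v,z):
    o,d=ray(im,u,v); return o+d*(z-o[2])/d[2]
def proj(im,p):
    q=rot(im).T@(np.array(p)-im['xyz']); return im['cx']-im['fx']*q[0]/q[2], im['cy']+im['fy']*q[1]/q[2]
E
python3 - <<'E'
from h import *
for n in('scene','top'):
    im=grab(n,n+'0.png'); print({k:v for k,v in im.items() if k!='pixels'})
s=ctrl.get_state();print(s,ctrl.grasp_offset)
a=[cv2.imread(f'pics/{n}0.png') for n in('scene','top')]
E
```

```text
{'fx': 403.5307664788356, 'fy': 403.5307664788356, 'cx': 282.27167574468524, 'cy': 213.32047109593788, 'xyz': array([ 1.21314382, -0.29288617,  0.98850559]), 'rotation': array([0.56380504, 0.43094994, 1.25105817])}
{'fx': 515.4038176429821, 'fy': 515.4038176429821, 'cx': 280.4627746680077, 'cy': 213.1605522864816, 'xyz': array([ 0.18762961, -0.10724565,  1.66386138]), 'rotation': array([ 0.16928369, -0.15267142, -1.49279079])}
{'time': 0.1, 'joint_positions': array([ 1.18908892,  0.32177135, -0.07008936,  1.45156514,  0.02262865,
        1.37082742, -0.05686095]), 'qd': array([-0.00080266, -0.00170631, -0.00033528, -0.00194753,  0.00065347,
        0.00161562,  0.00041929]), 'joint_torque': array([-6.11392115e-04, -4.92574811e+01, -4.06178311e-01, -3.13399637e+01,
       -6.41596131e-02,  3.94567964e-02,  2.85896994e-05]), 'position': array([ 0.25035975, -0.59929481,  0.22155026]), 'tool_rot': array([-3.07855970e+00, -6.17462784e-01,  7.36964686e-04]), 'ft_force': array([ 0.55668498, -0.44444561, -0.90087507]), 'torque': array([ 0.02246093,  0.01754084, -0.02447403]), 'grip_force': 0.0, 'grip_width': 1.0030260220593235} 0.0187
```

View pics/scene0.png

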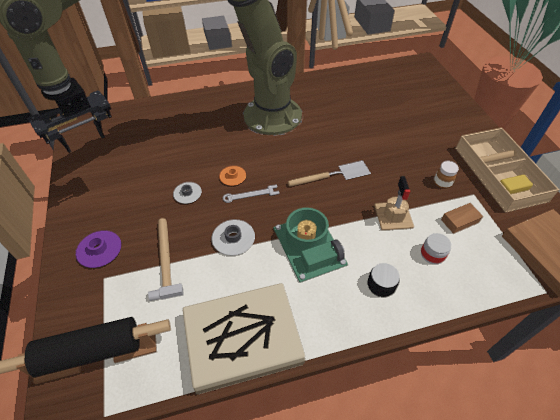

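View pics/top0.png

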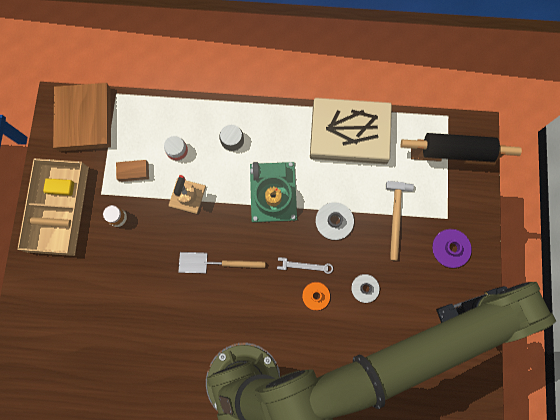

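Scene view: the things like the cover are large grey (234,237), small grey (187,192), orange (232,175) and purple (98,248). In the top view they are at (335,220), (366,289), (316,296) and (452,247). I choose the larger grey one. The gearbox is at top (273,195) and the shaft in its holder at top (183,190). Next I'll check with close crops.

Run:
```python
from h import *
s=cv2.imread('pics/scene0.png');t=cv2.imread('pics/top0.png')
def c(i,x,y,w,h,k): return cv2.resize(i[y:y+h,x:x+w],None,fx=k,fy=k,interpolation=cv2.INTER_CUBIC)
a=np.hstack([c(t,160,165,80,60,5),c(t,235,155,80,60,5)])
b=np.hstack([c(s,205,195,80,60,5),c(s,280,200,80,60,5)])
cv2.imwrite('pics/crop1.png',np.vstack([a,b]))
# grey covers / collars
im=ctrl.get_image('top')
g=im['pixels'].astype(int)
hsv=cv2.cvtColor(im['pixels'],cv2.COLOR_RGB2HSV)
def blobs(m,lo=60):
    n,l,st,ce=cv2.connectedComponentsWithStats(m.astype(np.uint8)*255)
    return [(st[i].tolist(),ce[i].round(1).tolist()) for i in range(1,n) if st[i][4]>=lo]
for (x,y,w,h) in [(310,195,52,50),(345,268,44,40)]:
    sub=hsv[y:y+h,x:x+w]; m=((sub[...,1]<60)&(sub[...,2]>120))
    print(x,y,blobs(m,100))
    m=(sub[...,2]<110)&(sub[...,1]<90); print('dark',blobs(m,20))
x,y=160,165; sub=hsv[y:y+60,x:x+80]
print('red',blobs(((sub[...,0]<8)|(sub[...,0]>172))&(sub[...,1]>150)&(sub[...,2]>80),3))
print('blk',blobs(sub[...,2]<60,10))
```

```text
310 195 [([0, 0, 52, 45, 1576], [25.2, 17.8])]
dark [([18, 17, 15, 16, 165], [24.9, 24.5])]
345 268 [([6, 6, 28, 29, 512], [19.5, 19.9])]
dark [([16, 15, 11, 11, 66], [21.3, 20.2])]
red [([19, 10, 4, 3, 8], [20.8, 11.0])]
blk [([22, 14, 2, 8, 11], [22.6, 17.9]), ([14, 24, 8, 7, 22], [17.8, 27.2])]
```

View pics/crop1.png

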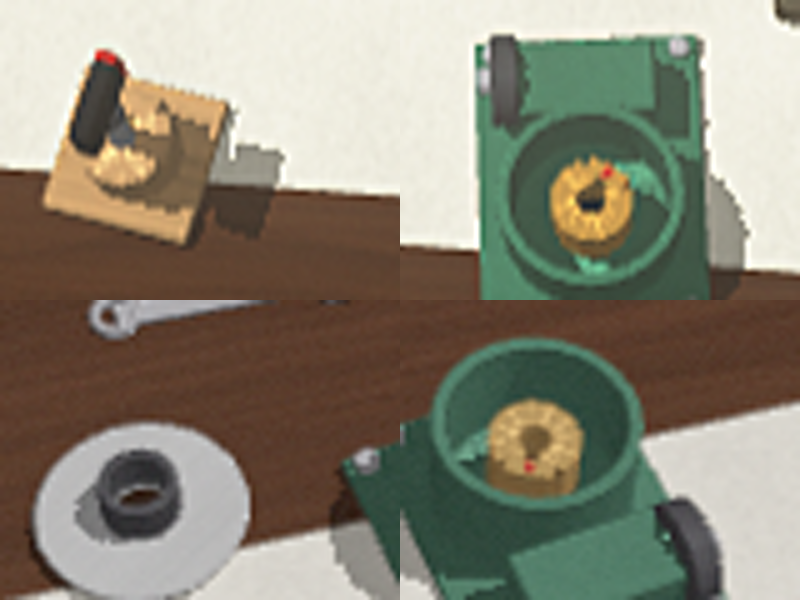

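The crops confirm the choice: a plain grey disc with a dark collar, near scene (233,236). The shaft stands in its holder with the red paddle end at top (181,176). The hub's red dot is at top (276,189) and scene (306,233).

```bash
cat >> h.py <<'E'
def tri(i1,p1,i2,p2):
    o1,d1=ray(i1,*p1);o2,d2=ray(i2,*p2)
    d1/=np.linalg.norm(d1);d2/=np.linalg.norm(d2)
    t=np.linalg.lstsq(np.stack([d1,-d2],1),o2-o1,rcond=None)[0]
    a,b=o1+d1*t[0],o2+d2*t[1]; return (a+b)/2,np.linalg.norm(a-b)
def mask(im,box,f):
    x,y,w,h=box; s=cv2.cvtColor(im['pixels'],cv2.COLOR_RGB2HSV)[y:y+h,x:x+w].astype(int)
    v,u=np.nonzero(f(s[...,0],s[...,1],s[...,2])); return np.stack([u+x,v+y],1)
def circ(P):  # circle fit
    A=np.c_[2*P[:,:2],np.ones(len(P))];s=np.linalg.lstsq(A,(P[:,:2]**2).sum(1),rcond=None)[0]
    return s[:2],np.sqrt(s[2]+s[0]**2+s[1]**2)
def hullcirc(im,pix,z,it=4):
    m=np.zeros((420,560),np.uint8); m[pix[:,1],pix[:,0]]=255
    c=max(cv2.findContours(m,cv2.RETR_EXTERNAL,cv2.CHAIN_APPROX_NONE)[0],key=len)
    P=np.array([plane(im,u,v,z) for u,v in c[:,0]])
    for _ in range(it):
        cc,r=circ(P); e=abs(np.linalg.norm(P[:,:2]-cc,axis=1)-r); P=P[e<=max(.003,np.percentile(e,85))]
    return cc.round(4),round(r,4)
red=lambda h,s,v:((h<8)|(h>172))&(s>140)&(v>90)
E
python3 - <<'E'
from h import *
T=grab('top');S=grab('scene')
dark=lambda h,s,v:(v<110)&(s<100)
grey=lambda h,s,v:(s<60)
print('disc S',hullcirc(S,mask(S,(205,210,52,50),grey),.013))
print('collar S',hullcirc(S,mask(S,(215,215,36,40),dark),.041))
print('collar T',hullcirc(T,mask(T,(320,205,32,32),dark),.041))
green=lambda h,s,v:(h>65)&(h<95)&(s>70)
bright=lambda h,s,v:(h>65)&(h<95)&(s>70)&(v>105)
print('rim S',hullcirc(S,mask(S,(285,203,48,25),green),.08))
for nm,im,hb in(('T',T,(262,182,24,26)),('S',S,(294,218,26,26))):
    p=mask(im,hb,red);print(nm,'dot',p.mean(0),len(p),plane(im,*p.mean(0),.062)[:2])
    b=mask(im,hb,lambda h,s,v:(h>10)&(h<30)&(s>100)&(v>150)); print('hub',hullcirc(im,b,.062))
bt=(172,170,22,30); bs=(392,172,24,40)
rT=mask(T,bt,red);rS=mask(S,bs,red);print('red',rT.mean(0),len(rT),rS.mean(0),len(rS),tri(T,rT.mean(0),S,rS.mean(0)))
blk=lambda h,s,v:(v<70)
kT=mask(T,bt,blk);kS=mask(S,bs,blk)
for k in(kT,kS): print('blk',k.mean(0),len(k),k.min(0),k.max(0))
# rim by top: guessed pixel circle
for uv in((254.4,194),(292.2,194),(273.3,176.6),(273.3,211.6)):print(plane(T,*uv,.08)[:2])
cv2.imwrite('pics/c2.png',np.hstack([cv2.resize(S['pixels'][y:y+44,x:x+33,::-1],(396,528),interpolation=cv2.INTER_NEAREST) for x,y in((384,172),(290,205))]))
E
```

```text
disc S (array([ 0.5348, -0.2562]), np.float64(0.0711))
collar S (array([ 0.5335, -0.254 ]), np.float64(0.0288))
collar T (array([ 0.5192, -0.2537]), np.float64(0.0237))
rim S (array([ 0.581 , -0.0486]), np.float64(0.0543))
T dot [276. 189.] 1 [ 0.60116567 -0.05773851]
hub (array([ 0.5819, -0.0482]), np.float64(0.0248))
S dot [305.33333333 232.66666667] 3 [ 0.60024192 -0.05805123]
hub (array([ 0.5834, -0.0493]), np.float64(0.0245))
red [181.18181818 176.36363636] 11 [406.16393443 194.08196721] 61 (array([0.60019454, 0.23257267, 0.13797954]), np.float64(0.002073838403154841))
blk [179.01834862 186.39449541] 109 [174 177] [184 195]
blk [402.34193548 185.35483871] 155 [398 176] [409 197]
[0.57533014 0.00869454]
[ 0.58390619 -0.11064663]
[ 0.63658701 -0.04668014]
[ 0.52281893 -0.05527355]
```

View pics/c2.png

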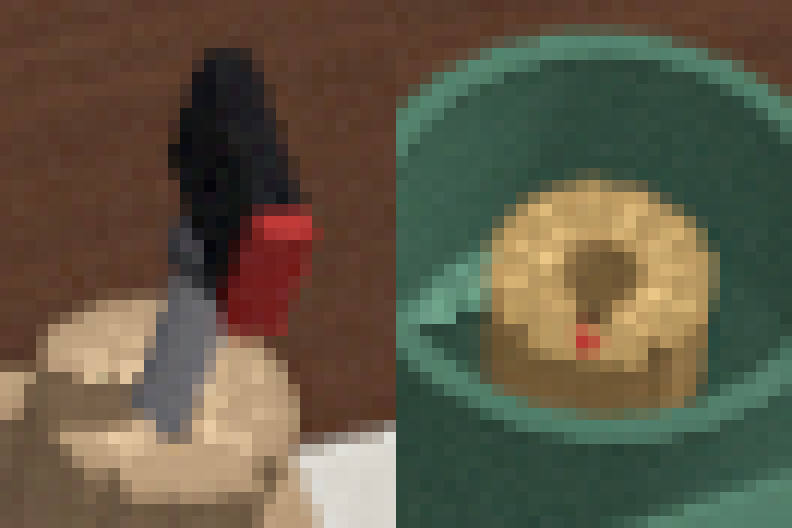

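```bash
cat >> h.py <<'E'
def ransac(P,r,tol,n=4000,seed=0):
    rng=np.random.default_rng(seed);best=(0,None)
    for _ in range(n):
        a,b=P[rng.choice(len(P),2,replace=False),:2];d=b-a;L=np.hypot(*d)
        if L<r*.5 or L>2*r:continue
        for s in(1,-1):
            c=(a+b)/2+s*np.sqrt(r*r-L*L/4)*np.array([-d[1],d[0]])/L
            k=(abs(np.hypot(*(P[:,:2]-c).T)-r)<tol)
            if k.sum()>best[0]:best=(k.sum(),k)
    cc,rr=circ(P[best[1]]);return cc.round(4),rr.round(4),best[0]
def edges(im,box,z,k=4,lo=60,hi=140):
    x,y,w,h=box;g=cv2.resize(im['pixels'][y:y+h,x:x+w],None,fx=k,fy=k,interpolation=cv2.INTER_CUBIC)
    e=cv2.Canny(g,lo,hi);v,u=np.nonzero(e)
    return np.array([plane(im,(a+.5)/k-.5+x,(b+.5)/k-.5+y,z) for a,b in zip(u,v)])
E
python3 - <<'E'
from h import *
T=grab('top');S=grab('scene')
for n,im,b1,b2,b3 in(('T',T,(308,195,54,52),(250,172,48,46),(262,182,24,26)),('S',S,(205,208,56,55),(280,198,56,56),(292,216,30,26))):
    print(n,'disc',ransac(edges(im,b1,.013),.063,.0015),'collar',ransac(edges(im,b1,.041),.024,.0012),'collar in',ransac(edges(im,b1,.041),.017,.0012))
    E=edges(im,b2,.08,lo=30,hi=80);print('rim',ransac(E,.060,.0015),ransac(E,.052,.0015)); 
    print('hub',ransac(edges(im,b3,.062,lo=30,hi=90),.0255,.0012),'bore',ransac(edges(im,b3,.062,lo=30,hi=90),.0095,.001))
C=lambda x,y:((x/5+160-.4),(y/5+165-.4))
q=np.array([plane(T,*C(*p),.012)[:2] for p in((230,103),(185,245),(43,207))]);print(q,(q[0]+q[2])/2,np.linalg.norm(np.diff(q,axis=0),axis=1),np.degrees(np.arctan2(*(q[0]-q[1])[::-1])))
# post top in both views, z .058, r .032
for im,b in((T,(175,178,28,32)),(S,(380,190,36,40))):
    print('post',ransac(edges(im,b,.058,lo=30,hi=90),.0325,.0015))
# paddle: top quads
for n,im,b in(('T',T,(172,170,22,30)),('S',S,(392,172,24,30))):
    p=mask(im,b,lambda h,s,v:(v<70)|red(h,s,v)); p=p if n=='S' else p[(p[:,0]<187)&(p[:,0]+p[:,1]*.2<223)]
    r=cv2.minAreaRect(p.astype(np.float32));bx=cv2.boxPoints(r);print(n,r,[plane(im,*c,.154)[:2].round(4).tolist() for c in bx])
E
```

```text
T disc (array([ 0.5222, -0.2537]), np.float64(0.0627), np.int64(421)) collar (array([ 0.5223, -0.2548]), np.float64(0.0237), np.int64(146)) collar in (array([ 0.5132, -0.2729]), np.float64(0.0172), np.int64(90))
rim (array([ 0.5824, -0.0484]), np.float64(0.0594), np.int64(366)) (array([ 0.5822, -0.0483]), np.float64(0.0521), np.int64(481))
hub (array([ 0.5821, -0.0486]), np.float64(0.026), np.int64(191)) bore (array([ 0.5828, -0.0488]), np.float64(0.0094), np.int64(60))
S disc (array([ 0.524 , -0.2542]), np.float64(0.0631), np.int64(542)) collar (array([ 0.5252, -0.2548]), np.float64(0.024), np.int64(129)) collar in (array([ 0.5476, -0.2531]), np.float64(0.0171), np.int64(86))
rim (array([ 0.584 , -0.0489]), np.float64(0.0594), np.int64(545)) (array([ 0.5841, -0.0489]), np.float64(0.052), np.int64(487))
hub (array([ 0.5911, -0.0643]), np.float64(0.0256), np.int64(143)) bore (array([ 0.5837, -0.049 ]), np.float64(0.0095), np.int64(71))
[[0.61031847 0.17751836]
 [0.51248756 0.1971046 ]
 [0.53117558 0.29296714]] [0.57074702 0.23524275] [0.09977228 0.09766713] -11.32122503662884
post (array([0.5559, 0.2094]), np.float64(0.0326), np.int64(155))
post (array([0.5735, 0.2367]), np.float64(0.0326), np.int64(212))
T ((180.25, 185.25), (8.854375839233398, 19.922346115112305), 18.434947967529297) [[0.5417, 0.249], [0.602, 0.2367], [0.5951, 0.2102], [0.5349, 0.2227]]
S ((404.0, 187.5), (12.0, 23.0), 0.0) [[0.6217, 0.1926], [0.544, 0.2295], [0.553, 0.2621], [0.6303, 0.2237]]
```

```bash
cat >> h.py <<'E'
def go(p,yaw):
    s=ctrl.get_state();Rc=R.from_rotvec(s['tool_rot']);Rt=R.from_euler('z',yaw,degrees=True)*R.from_euler('x',180,degrees=True)
    x=Rc.apply([1,0,0]);z=Rc.apply([0,0,1])
    print('t',round(s['time'],2),'pos',s['position'].round(4),'yaw',np.degrees(np.arctan2(x[1],x[0])).round(2),'z',z.round(4),'F',s['ft_force'].round(1),'w',s['grip_width'].round(3),'gf',round(s['grip_force'],1),'j',s['joint_positions'].round(2))
    print('shift',(Rc.inv().apply(np.array(p)-s['position'])/.3).round(4),'turn',((Rc.inv()*Rt).as_rotvec()/np.radians(60)).round(4))
E
python3 -c "
from h import *
go((.523,-.2542,.13),64)"
```

```text
Traceback (most recent call last):
  File "h.py", line 54, in go
    print('t',round(s['time'],2),'pos',s['position'].round(4),'yaw',np.degrees(np.arctan2(x[1],x[0])).round(2),'z',z.round(4),'F',s['ft_force'].round(1),'w',s['grip_width'].round(3),'gf',round(s['grip_force'],1),'j',s['joint_positions'].round(2))
                                                                                                                                                             ^^^^^^^^^^^^^^^^^^^^^
AttributeError: 'float' object has no attribute 'round'
```

```bash
sed -i "s/s\['grip_width'\].round(3)/round(float(s['grip_width']),3)/" h.py
python3 -c "
from h import *
go((.523,-.2542,.13),64)"
```

```text
t 0.35 pos [ 0.2506 -0.5997  0.2223] yaw 22.68 z [-2.e-04  3.e-04 -1.e+00] F [-0.5  0.8  0. ] w 0.997 gf 0.0 j [ 1.19  0.32 -0.07  1.45  0.02  1.37 -0.06]
shift [ 1.2819 -0.7122  0.308 ] turn [-3.000e-04 -1.000e-04 -6.887e-01]
```

>>> {"fn": "jog_arm", "kwargs": {
  "moves": [0.96,-0.534,0.1,0,0,-0.6887,1,0.96,-0.534,0.1,0,0,-0.6887,1,0.96,-0.534,0.1,0,0,-0.6887,1,0.96,-0.534,0.1,0,0,-0.6887,1,0.96,-0.534,0.1,0,0,-0.6887,1,0.96,-0.534,0.1,0,0,-0.6887,1,0.96,-0.534,0.1,0,0,-0.6887,1,0.96,-0.534,0.1,0,0,-0.6887,1],
  "newtons": 30
}}

```text
time: 1.35
position: [0.453, -0.3433, 0.1926]
tool_rot: [2.667, 1.66, -0.002]
ft_force: [-0.8, 0.0, -0.2]
grip_width: 1.001
grip_force: 0.0
```

```bash
python3 -c "
from h import *
go((.523,-.2542,.08),64)"
```

```text
t 1.35 pos [ 0.453  -0.3433  0.1926] yaw 63.81 z [-8.0e-04 -1.2e-03 -1.0e+00] F [-0.8  0.  -0.2] w 1.001 gf 0.0 j [ 0.91  0.18 -0.35  1.69  0.07  1.28  0.09]
shift [0.3701 0.0782 0.3748] turn [-0.0002  0.0014 -0.0032]
```

>>> {"fn": "jog_arm", "kwargs": {
  "moves": [0.37,0.078,0.1,0,0,0,1,0.37,0.078,0.2,0,0,0,1,0.37,0.078,0.3,0,0,0,1,0.37,0.078,0.375,0,0,0,1,0.37,0.078,0.375,0,0,0,1,0.37,0.078,0.375,0,0,0,1,0.37,0.078,0.375,0,0,0,1,0.37,0.078,0.375,0,0,0,1]
}}

```text
time: 2.35
position: [0.5247, -0.252, 0.0811]
tool_rot: [2.663, 1.663, 0.001]
ft_force: [-0.6, -0.1, 0.2]
grip_width: 1.002
grip_force: 0.0
```

```bash
python3 -c "
from h import *
go((.523,-.2542,.0175),64)
a=grab('scene');b=grab('top')
f=lambda i,x,y:cv2.resize(i['pixels'][y:y+60,x:x+53,::-1],None,fx=7,fy=7,interpolation=cv2.INTER_CUBIC)
cv2.imwrite('pics/c3.png',np.hstack([f(a,207,200),f(b,308,190)]))"
```

```text
t 2.35 pos [ 0.5247 -0.252   0.0811] yaw 63.98 z [ 0.0015 -0.0011 -1.    ] F [-0.6 -0.1  0.2] w 1.002 gf 0.0 j [ 0.75  0.32 -0.41  1.78  0.14  1.08 -0.16]
shift [-0.009  -0.0022  0.212 ] turn [ 0.0017  0.0003 -0.0004]
```

View pics/c3.png

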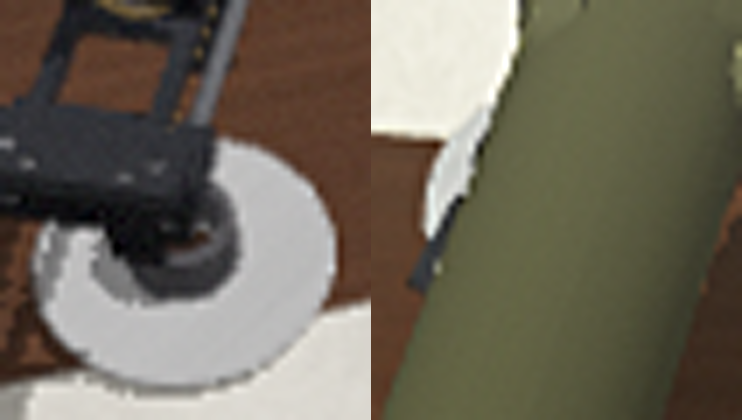

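The scene crop shows the open gripper centred over the collar of the large grey cover, near scene (232,234). The arm hides it in the top view. I'll go down and grip.

>>> {"fn": "jog_arm", "kwargs": {
  "moves": [-0.008,-0.002,0.1,0,0,0,1,-0.008,-0.002,0.18,0,0,0,1,-0.008,-0.002,0.212,0,0,0,1,-0.008,-0.002,0.212,0,0,0,1,-0.008,-0.002,0.212,0,0,0,-1,-0.008,-0.002,0.212,0,0,0,-1,-0.008,-0.002,0.212,0,0,0,-1,-0.008,-0.002,0.212,0,0,0,-1]
}}

```text
time: 3.45
position: [0.5228, -0.2534, 0.0167]
tool_rot: [2.664, 1.665, 0.0]
ft_force: [-0.5, -0.1, 0.4]
grip_width: 0.628
grip_force: 0.0
```

```bash
python3 -c "
from h import *
go((.5832,-.0487,.13),64)"
```

```text
t 3.45 pos [ 0.5228 -0.2534  0.0167] yaw 64.0 z [ 4.e-04 -4.e-04 -1.e+00] F [-0.5 -0.1  0.4] w 0.628 gf 0.0 j [ 0.74  0.39 -0.4   1.83  0.18  0.96 -0.19]
shift [ 0.7016 -0.118  -0.3777] turn [0.0005 0.0002 0.    ]
```

>>> {"fn": "jog_arm", "kwargs": {
  "moves": [0,0,0,0,0,0,-1,0,0,0,0,0,0,-1,0,0,0,0,0,0,-1,0,0,0,0,0,0,-1,0,0,-0.02,0,0,0,-1,0,0,-0.08,0,0,0,-1,0,0,-0.14,0,0,0,-1,0,0,-0.14,0,0,0,-1]
}}

```text
time: 4.45
position: [0.5244, -0.2541, 0.0611]
tool_rot: [2.661, 1.662, 0.004]
ft_force: [1.2, -0.1, -2.9]
grip_width: 0.546
grip_force: 30.0
```

```bash
python3 -c "
from h import *
go((.5832,-.0487,.13),64)
S=grab('scene','s4.png')
cv2.imwrite('pics/c4.png',cv2.resize(S['pixels'][160:280,150:350,::-1],None,fx=4,fy=4,interpolation=cv2.INTER_CUBIC))"
```

```text
t 4.45 pos [ 0.5244 -0.2541  0.0611] yaw 64.0 z [ 0.0041 -0.0024 -1.    ] F [ 1.2 -0.1 -2.9] w 0.546 gf 30.0 j [ 0.75  0.34 -0.41  1.79  0.15  1.04 -0.17]
shift [ 0.7012 -0.1228 -0.2305] turn [ 0.0046  0.0003 -0.0001]
```

View pics/c4.png

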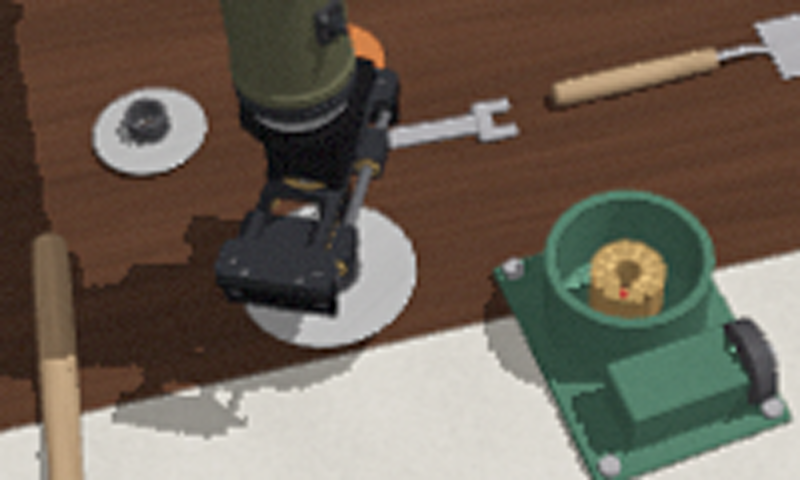

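The crop shows the cover held level in the gripper, clear of the table, near scene (232,232). The gearbox tub is free at scene (307,231). Next I carry it over.

>>> {"fn": "jog_arm", "kwargs": {
  "moves": [0,0,-0.12,0,0,0,-1,0.1,-0.02,-0.24,0,0,0,-1,0.27,-0.05,-0.24,0,0,0,-1,0.45,-0.08,-0.24,0,0,0,-1,0.6,-0.106,-0.235,0,0,0,-1,0.7,-0.122,-0.23,0,0,0,-1,0.7,-0.122,-0.23,0,0,0,-1,0.7,-0.122,-0.23,0,0,0,-1]
}}

```text
time: 5.5
position: [0.5813, -0.0494, 0.1268]
tool_rot: [2.665, 1.664, -0.002]
ft_force: [-0.2, -1.3, -3.3]
grip_width: 0.549
grip_force: 30.0
```

```bash
python3 -c "
from h import *
go((.5832,-.0487,.10),64)
S=grab('scene');z=ctrl.get_state()['position'][2]-.0167+.013
u,v=proj(S,(.583,-.049,z));print(u,v,z)
E=edges(S,(int(u)-32,int(v)-32,64,64),z);print(ransac(E,.063,.0015))
T=grab('top');u,v=proj(T,(.583,-.049,z));print(u,v,ransac(edges(T,(int(u)-27,int(v)-27,54,54),z),.063,.0015))
cv2.imwrite('pics/c5.png',np.hstack([cv2.resize(i['pixels'][150:270,a:a+100,::-1],None,fx=4,fy=4,interpolation=cv2.INTER_CUBIC) for i,a in((S,250),(T,220))]))"
```

```text
t 5.5 pos [ 0.5813 -0.0494  0.1268] yaw 63.98 z [-1.3e-03 -9.0e-04 -1.0e+00] F [-0.2 -1.3 -3.3] w 0.549 gf 30.0 j [ 0.5   0.29 -0.54  1.72  0.16  1.17 -0.54]
shift [0.0052 0.0048 0.0894] turn [-0.0008  0.0013 -0.0004]
307.60816309253306 213.91548924741682 0.12326096561413101
(array([ 0.5822, -0.0501]), np.float64(0.063), np.int64(525))
272.50609876231647 189.49722804500593 (array([ 0.5787, -0.051 ]), np.float64(0.0615), np.int64(125))
```

View pics/c5.png

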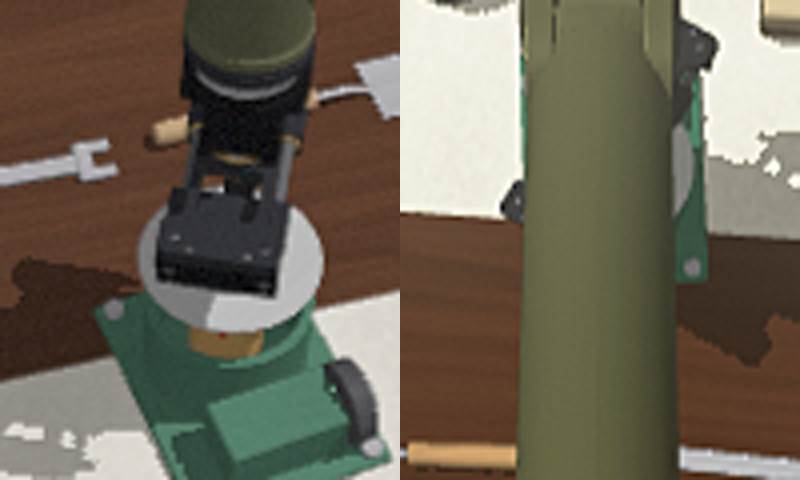

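The crop shows the disc held over the tub at scene (308,214), about 2 mm off centre. I'll correct that and lower slowly.

>>> {"fn": "jog_arm", "kwargs": {
  "moves": [0.0055,0.004,0.03,0,0,0,-1,0.0055,0.004,0.06,0,0,0,-1,0.0055,0.004,0.085,0,0,0,-1,0.0055,0.004,0.1,0,0,0,-1,0.0055,0.004,0.108,0,0,0,-1,0.0055,0.004,0.114,0,0,0,-1,0.0055,0.004,0.12,0,0,0,-1,0.0055,0.004,0.12,0,0,0,-1]
}}

```text
time: 6.6
position: [0.5836, -0.0476, 0.0914]
tool_rot: [2.664, 1.665, -0.0]
ft_force: [-0.6, 0.4, -1.9]
grip_width: 0.545
grip_force: 30.0
```

```bash
python3 -c "
from h import *
go((.5832,-.0487,.0887),64)"
```

```text
t 6.6 pos [ 0.5836 -0.0476  0.0914] yaw 64.0 z [-0.e+00 -1.e-04 -1.e+00] F [-0.6  0.4 -1.9] w 0.545 gf 30.0 j [ 0.48  0.33 -0.53  1.75  0.18  1.11 -0.56]
shift [-0.004   0.0005  0.0092] turn [0.     0.0001 0.    ]
```

>>> {"fn": "jog_arm", "kwargs": {
  "moves": [-0.002,0,0.003,0,0,0,-1,-0.002,0,0.005,0,0,0,-1,-0.002,0,0.007,0,0,0,-1,-0.002,0,0.009,0,0,0,-1,-0.002,0,0.011,0,0,0,-1,-0.002,0,0.011,0,0,0,-1,-0.002,0,0.011,0,0,0,-1,-0.002,0,0.011,0,0,0,-1]
}}

```text
time: 7.6
position: [0.5834, -0.0481, 0.0888]
tool_rot: [2.664, 1.665, -0.0]
ft_force: [-3.2, -0.3, 5.6]
grip_width: 0.552
grip_force: 30.0
```

```bash
python3 -c "
from h import *
go((.5832,-.0487,.0887),64)"
```

```text
t 7.6 pos [ 0.5834 -0.0481  0.0888] yaw 64.0 z [ 1.e-04 -4.e-04 -1.e+00] F [-3.2 -0.3  5.6] w 0.552 gf 30.0 j [ 0.48  0.33 -0.53  1.76  0.19  1.1  -0.56]
shift [-0.002   0.0002  0.0003] turn [0.0003 0.0003 0.    ]
```

>>> {"fn": "jog_arm", "kwargs": {
  "moves": [0,0,0,0,0,0,0.6,0,0,0,0,0,0,0.6,0,0,0,0,0,0,0.6,0,0,-0.004,0,0,0,0.6,0,0,-0.02,0,0,0,0.6,0,0,-0.06,0,0,0,0.6,0,0,-0.15,0,0,0,0.6,0,0,-0.3,0,0,0,0.6]
}}

```text
time: 8.6
position: [0.5824, -0.0481, 0.1785]
tool_rot: [-2.663, -1.664, 0.003]
ft_force: [0.1, 0.1, 1.3]
grip_width: 0.802
grip_force: 0.0
```

```bash
python3 -c "
from h import *
go((.5715,.2355,.25),168.7)
S=grab('scene','s6.png');z=.085
print('disc',ransac(edges(S,(276,196,64,60),z),.063,.0015),'collar',ransac(edges(S,(285,190,44,44),.113),.024,.001))"
```

```text
t 8.6 pos [ 0.5824 -0.0481  0.1785] yaw 64.0 z [-2.3e-03  3.0e-04 -1.0e+00] F [0.1 0.1 1.3] w 0.802 gf 0.0 j [ 0.5   0.25 -0.54  1.66  0.14  1.27 -0.52]
shift [ 0.8336 -0.4476 -0.2378] turn [-2.1000e-03 -1.4000e-03 -1.7449e+00]
disc (array([ 0.5837, -0.0487]), np.float64(0.063), np.int64(499)) collar (array([ 0.5987, -0.0685]), np.float64(0.0239), np.int64(114))
```

>>> {"fn": "jog_arm", "kwargs": {
  "moves": [0.1,-0.05,-0.15,0,0,-0.15,0.6,0.25,-0.13,-0.23,0,0,-0.3,0.6,0.4,-0.21,-0.238,0,0,-0.45,0.6,0.55,-0.29,-0.238,0,0,-0.6,0.6,0.7,-0.37,-0.238,0,0,-0.75,0.6,0.83,-0.447,-0.238,0,0,-0.9,0.6,0.83,-0.447,-0.238,0,0,-0.98,0.6,0.83,-0.447,-0.238,0,0,-0.98,0.6],
  "newtons": 60
}}

```text
time: 9.65
position: [0.572, 0.235, 0.2501]
tool_rot: [1.504, 2.758, 0.001]
ft_force: [-0.3, -0.4, 0.6]
grip_width: 0.802
grip_force: 0.0
```

```bash
python3 -c "
from h import *
go((.5715,.2355,.19),168.7)"
```

```text
t 9.65 pos [0.572  0.235  0.2501] yaw 122.8 z [ 8.e-04  0.e+00 -1.e+00] F [-0.3 -0.4  0.6] w 0.802 gf 0.0 j [ 0.21  0.34 -0.82  1.47  0.25  1.44 -0.04]
shift [ 0.0025 -0.0006  0.2004] turn [ 5.00e-04  6.00e-04 -7.65e-01]
```

>>> {"fn": "jog_arm", "kwargs": {
  "moves": [0,0,0.0,0,0,-0.15,0.2,0,0,0.03,0,0,-0.3,0.2,0,0,0.06,0,0,-0.45,0.2,0,0,0.1,0,0,-0.6,0.2,0,0,0.15,0,0,-0.766,0.2,0,0,0.2,0,0,-0.766,0.2,0,0,0.2,0,0,-0.766,0.2,0,0,0.2,0,0,-0.766,0.2]
}}

```text
time: 10.65
position: [0.5723, 0.2344, 0.19]
tool_rot: [0.311, 3.125, 0.0]
ft_force: [-0.2, -0.8, 0.2]
grip_width: 0.598
grip_force: 0.0
```

```bash
python3 -c "
from h import *
go((.571,.2355,.1175),168.6)
S=grab('scene','s7.png');T=grab('top')
cv2.imwrite('pics/c7.png',np.hstack([cv2.resize(i['pixels'][b:b+75,a:a+65,::-1],None,fx=6,fy=6,interpolation=cv2.INTER_CUBIC) for i,a,b in((S,370,160),(T,150,150))]))"
```

```text
t 10.65 pos [0.5723 0.2344 0.19  ] yaw 168.63 z [ 7.e-04  0.e+00 -1.e+00] F [-0.2 -0.8  0.2] w 0.598 gf 0.0 j [ 0.3   0.42 -0.94  1.55  0.34  1.34  0.69]
shift [0.0051 0.0026 0.2418] turn [0.0002 0.0006 0.0004]
```

View pics/c7.png

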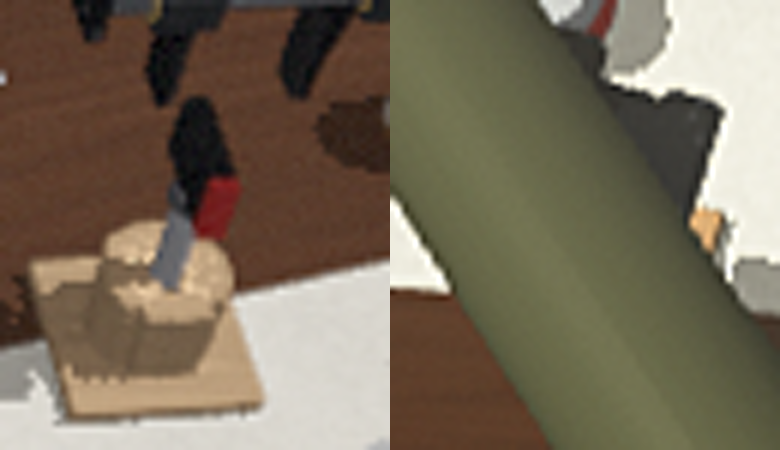

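In the scene crop the two fingers hang on either side of the black paddle (scene ~(403,187)), above the holder. I'll go down and grip.

>>> {"fn": "jog_arm", "kwargs": {
  "moves": [0.004,0.0026,0.08,0,0,0,0.2,0.004,0.0026,0.17,0,0,0,0.2,0.004,0.0026,0.24,0,0,0,0.2,0.004,0.0026,0.241,0,0,0,0.2,0.004,0.0026,0.241,0,0,0,-0.4,0.004,0.0026,0.241,0,0,0,-0.5,0.004,0.0026,0.241,0,0,0,-0.5,0.004,0.0026,0.241,0,0,0,-0.5]
}}

```text
time: 11.75
position: [0.5712, 0.2355, 0.1176]
tool_rot: [0.308, 3.126, 0.0]
ft_force: [-0.3, -0.1, -0.0]
grip_width: 0.277
grip_force: 0.0
```

>>> {"fn": "jog_arm", "kwargs": {
  "moves": [0,0,0,0,0,0,-0.7,0,0,0,0,0,0,-1,0,0,0,0,0,0,-1,0,0,0,0,0,0,-1,0,0,0,0,0,0,-1,0,0,0,0,0,0,-1,0,0,0,0,0,0,-1,0,0,0,0,0,0,-1]
}}

```text
time: 12.75
position: [0.5711, 0.2358, 0.1173]
tool_rot: [0.308, 3.126, 0.001]
ft_force: [0.6, 2.6, -0.4]
grip_width: 0.156
grip_force: 60.9
```

```bash
python3 -c "
from h import *
go((.571,.2355,.21),168.6)"
```

```text
t 12.75 pos [0.5711 0.2358 0.1173] yaw 168.76 z [ 3.e-04  5.e-04 -1.e+00] F [ 0.6  2.6 -0.4] w 0.156 gf 60.9 j [ 0.27  0.48 -0.91  1.64  0.4   1.22  0.66]
shift [-1.000e-04 -8.000e-04 -3.089e-01] turn [0.0005 0.0002 0.0027]
```

>>> {"fn": "jog_arm", "kwargs": {
  "moves": [0,0,-0.03,0,0,0,-1,0,0,-0.09,0,0,0,-1,0,0,-0.16,0,0,0,-1,0,0,-0.24,0,0,0,-1,0,0,-0.32,0,0,0,-1,0,0,-0.4,0,0,0,-1,0,0,-0.44,0,0,0,-1,0,0,-0.44,0,0,0,-1]
}}

```text
time: 13.75
position: [0.5712, 0.235, 0.2504]
tool_rot: [0.309, 3.125, -0.001]
ft_force: [0.2, -0.6, -2.6]
grip_width: 0.152
grip_force: 60.9
```

```bash
python3 -c "
from h import *
go((.5833,-.0487,.245),152)
S=grab('scene','s9.png')
cv2.imwrite('pics/c9.png',cv2.resize(S['pixels'][100:240,340:450,::-1],None,fx=4,fy=4,interpolation=cv2.INTER_CUBIC))"
```

```text
t 13.75 pos [0.5712 0.235  0.2504] yaw 168.72 z [ 1.4e-03 -9.0e-04 -1.0e+00] F [ 0.2 -0.6 -2.6] w 0.152 gf 60.9 j [ 0.3   0.38 -0.96  1.47  0.31  1.45  0.72]
shift [-0.2243 -0.9196  0.019 ] turn [-0.0003  0.0016  0.2787]
```

View pics/c9.png

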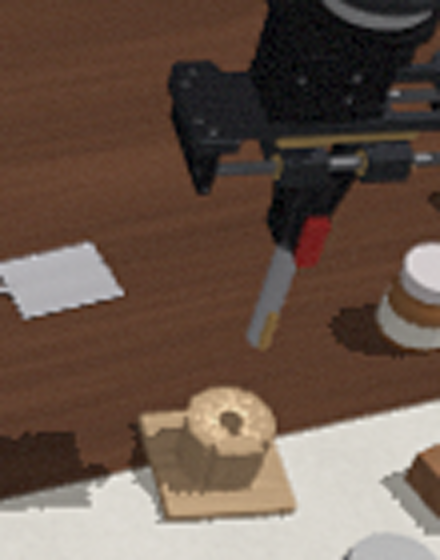

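The crop shows the shaft drawn clear of the holder and upright in the gripper. The tip is near scene (404,186) with the brass key visible. I'll carry it over the gearbox and turn towards the keyway.

>>> {"fn": "jog_arm", "kwargs": {
  "moves": [-0.04,-0.15,0.0,0,0,0.05,-1,-0.08,-0.32,0,0,0,0.1,-1,-0.12,-0.48,0,0,0,0.16,-1,-0.16,-0.64,0.01,0,0,0.22,-1,-0.2,-0.8,0.019,0,0,0.27,-1,-0.224,-0.92,0.019,0,0,0.279,-1,-0.224,-0.92,0.019,0,0,0.279,-1,-0.224,-0.92,0.019,0,0,0.279,-1]
}}

```text
time: 14.8
position: [0.5824, -0.0476, 0.2427]
tool_rot: [-0.758, -3.047, -0.001]
ft_force: [1.2, 1.2, -2.0]
grip_width: 0.157
grip_force: 60.9
```

```bash
python3 -c "
from h import *
go((.5833,-.0487,.235),152)
S=grab('scene');p=ctrl.get_state()['position'];print('tip exp',proj(S,(.5839,-.049,p[2]-.1055)),'top exp',proj(S,(.5839,-.049,p[2]-.006)),'hub',proj(S,(.5839,-.049,.062)))
cv2.imwrite('pics/c10.png',cv2.resize(S['pixels'][140:240,270:350,::-1],None,fx=6,fy=6,interpolation=cv2.INTER_NEAREST))"
```

```text
t 14.8 pos [ 0.5824 -0.0476  0.2427] yaw 152.05 z [-0.0018  0.001  -1.    ] F [ 1.2  1.2 -2. ] w 0.157 gf 60.9 j [ 0.74  0.26 -0.83  1.57  0.2   1.4   0.97]
shift [-0.0044 -0.0018  0.0255] turn [ 0.     -0.002   0.0008]
tip exp (np.float64(307.9658634231309), np.float64(210.92444584618545)) top exp (np.float64(309.92832083301187), np.float64(186.18825796402191)) hub (np.float64(306.6569812803554), np.float64(227.42251323673705))
```

View pics/c10.png

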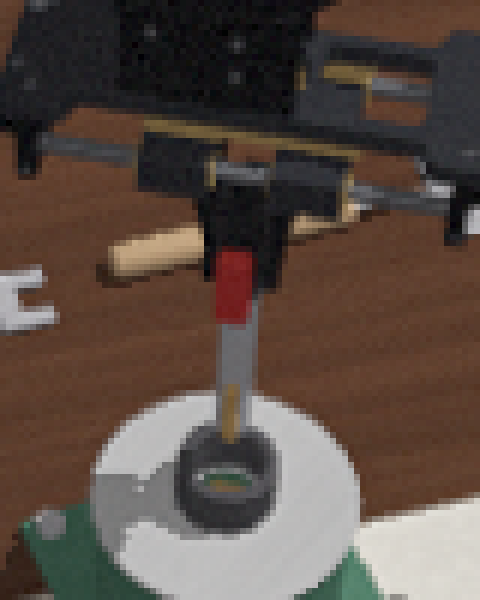

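The crop shows the shaft hanging over the collar with its tip at about scene (308.5,213) and the key facing the camera. The cover lies seated, centred near scene (307,222).

```bash
python3 -c "
from h import *
S=grab('scene');g=S['pixels'].astype(int)
for r in (196,200,202,206,208,210,211,212,213,214,215):print(r,[tuple(c) for c in g[r,303:316].tolist()] if r in(212,213,214) else g[r,303:316].sum(1).tolist())
for y,x in((-.049,.5839),):
  for z in(.1375,.16,.17,.18):
    print(z,proj(S,(x,y,z)),[proj(S,np.array((x,y,z))+.008*np.array(d))[0] for d in((.36,-.93,0),(-.36,.93,0))])
"
```

```text
196 [206, 205, 201, 218, 276, 314, 315, 319, 316, 302, 233, 194, 194]
200 [202, 196, 188, 223, 308, 317, 316, 315, 316, 296, 190, 202, 189]
202 [200, 206, 188, 231, 316, 320, 315, 316, 313, 292, 179, 195, 192]
206 [582, 581, 563, 426, 296, 256, 263, 290, 358, 493, 511, 381, 332]
208 [562, 571, 560, 416, 282, 264, 291, 323, 419, 528, 587, 579, 576]
210 [525, 393, 387, 262, 293, 266, 313, 362, 428, 543, 576, 577, 579]
211 [231, 247, 251, 248, 268, 274, 322, 351, 334, 380, 510, 576, 583]
212 [(84, 84, 86), (79, 79, 80), (66, 67, 69), (55, 54, 54), (88, 73, 49), (118, 92, 57), (109, 91, 66), (77, 76, 81), (70, 69, 73), (79, 80, 82), (100, 98, 101), (155, 154, 155), (193, 192, 192)]
213 [(76, 75, 80), (58, 58, 59), (53, 53, 56), (54, 53, 55), (68, 61, 52), (82, 69, 51), (88, 74, 55), (45, 44, 49), (44, 44, 47), (57, 55, 60), (77, 77, 80), (97, 94, 98), (154, 153, 154)]
214 [(59, 60, 62), (57, 57, 57), (53, 52, 54), (50, 51, 52), (48, 51, 53), (48, 44, 49), (43, 45, 49), (48, 48, 49), (48, 46, 49), (47, 47, 46), (63, 61, 64), (78, 77, 81), (121, 122, 123)]
215 [191, 172, 156, 146, 132, 147, 139, 142, 139, 140, 139, 215, 296]
0.1375 (np.float64(307.9663872511245), np.float64(210.91784315121632)) [np.float64(305.64337601426274), np.float64(310.27693453026797)]
0.16 (np.float64(308.38489826011), np.float64(205.64263722985723)) [np.float64(306.02426155526155), np.float64(310.73265887949344)]
0.17 (np.float64(308.57540862256496), np.float64(203.24131117026593)) [np.float64(306.1976557596985), np.float64(310.9400956439693)]
0.18 (np.float64(308.7687800640782), np.float64(200.80392206605774)) [np.float64(306.37366124155477), np.float64(311.15063906433244)]
```

```bash
python3 -c "
from h import *
go((.5818,-.0490,.172),152)"
```

```text
t 14.9 pos [ 0.5827 -0.0465  0.2432] yaw 152.17 z [-8.e-04  7.e-04 -1.e+00] F [ 0.4 -0.3 -2.4] w 0.159 gf 60.9 j [ 0.73  0.26 -0.83  1.57  0.2   1.4   0.97]
shift [-0.0014 -0.0089  0.2373] turn [ 0.0002 -0.001   0.0028]
```

>>> {"fn": "jog_arm", "kwargs": {
  "moves": [-0.0015,-0.007,0.05,0,0,0,-1,-0.0015,-0.007,0.1,0,0,0,-1,-0.0015,-0.007,0.15,0,0,0,-1,-0.0015,-0.007,0.2,0,0,0,-1,-0.0015,-0.007,0.23,0,0,0,-1,-0.0015,-0.007,0.237,0,0,0,-1,-0.0015,-0.007,0.237,0,0,0,-1,-0.0015,-0.007,0.237,0,0,0,-1]
}}

```text
time: 15.9
position: [0.5829, -0.0504, 0.1731]
tool_rot: [0.759, 3.047, 0.0]
ft_force: [-0.0, 0.1, -2.4]
grip_width: 0.154
grip_force: 60.9
```

```bash
python3 -c "
from h import *
go((.5818,-.0490,.162),152)"
```

```text
t 15.9 pos [ 0.5829 -0.0504  0.1731] yaw 152.02 z [ 1.1e-03 -2.0e-04 -1.0e+00] F [-0.   0.1 -2.4] w 0.154 gf 60.9 j [ 0.73  0.31 -0.82  1.66  0.23  1.27  0.95]
shift [0.0054 0.0022 0.0369] turn [0.0003 0.001  0.0003]
```

>>> {"fn": "jog_arm", "kwargs": {
  "moves": [0.004,0.002,0.0,0,0,0,-1,0.004,0.002,0.008,0,0,0,-1,0.004,0.002,0.016,0,0,0,-1,0.004,0.002,0.024,0,0,0,-1,0.004,0.002,0.03,0,0,0,-1,0.004,0.002,0.035,0,0,0,-1,0.004,0.002,0.035,0,0,0,-1,0.004,0.002,0.035,0,0,0,-1]
}}

```text
time: 16.9
position: [0.5818, -0.0493, 0.162]
tool_rot: [0.759, 3.048, -0.0]
ft_force: [0.8, -0.1, -1.6]
grip_width: 0.158
grip_force: 60.9
```

```bash
python3 -c "
from h import *
go((.5818,-.0490,.155),152)
P=[]
for i in range(5): grab('scene');P.append(ctrl.get_state()['position'])
print(np.mean(P,0),np.std(P,0))"
```

```text
t 16.9 pos [ 0.5818 -0.0493  0.162 ] yaw 152.02 z [ 1.e-04 -1.e-04 -1.e+00] F [ 0.8 -0.1 -1.6] w 0.158 gf 60.9 j [ 0.72  0.32 -0.81  1.68  0.24  1.25  0.94]
shift [0.0003 0.0009 0.0233] turn [-0.      0.0001  0.0004]
[ 0.58176173 -0.04929481  0.16202469] [1.97224272e-05 2.04773770e-05 2.19651789e-05]
```

>>> {"fn": "jog_arm", "kwargs": {
  "moves": [0,0,0.003,0,0,0,-1,0,0,0.006,0,0,0,-1,0,0,0.009,0,0,0,-1,0,0,0.012,0,0,0,-1,0,0,0.015,0,0,0,-1,0,0,0.018,0,0,0,-1,0,0,0.02,0,0,0,-1,0,0,0.02,0,0,0,-1]
}}

```text
time: 18.15
position: [0.5817, -0.0493, 0.1559]
tool_rot: [-0.759, -3.048, 0.0]
ft_force: [-0.5, 0.9, -1.3]
grip_width: 0.16
grip_force: 60.9
```

```bash
python3 -c "
from h import *
go((.5818,-.0490,.145),152)"
```

```text
t 18.15 pos [ 0.5817 -0.0493  0.1559] yaw 152.02 z [-1.e-04 -1.e-04 -1.e+00] F [-0.5  0.9 -1.3] w 0.16 gf 60.9 j [ 0.72  0.32 -0.81  1.69  0.24  1.24  0.94]
shift [0.0001 0.0011 0.0363] turn [-0.0001 -0.      0.0004]
```

>>> {"fn": "jog_arm", "kwargs": {
  "moves": [0,0,0.008,0,0,0,-1,0,0,0.016,0,0,0,-1,0,0,0.024,0,0,0,-1,0,0,0.032,0,0,0,-1,0,0,0.04,0,0,0,-1,0,0,0.048,0,0,0,-1,0,0,0.054,0,0,0,-1,0,0,0.054,0,0,0,-1]
}}

```text
time: 19.15
position: [0.5816, -0.0493, 0.1396]
tool_rot: [-0.759, -3.048, 0.0]
ft_force: [0.1, 0.1, -2.1]
grip_width: 0.158
grip_force: 60.9
```

```bash
python3 -c "
from h import *
go((.5818,-.0490,.1265),152)
s=ctrl.get_state();print(s['torque'])"
```

```text
t 19.15 pos [ 0.5816 -0.0493  0.1396] yaw 152.02 z [-3.e-04 -0.e+00 -1.e+00] F [ 0.1  0.1 -2.1] w 0.158 gf 60.9 j [ 0.71  0.34 -0.81  1.7   0.26  1.21  0.93]
shift [-0.0001  0.0012  0.0436] turn [-0.0001 -0.0002  0.0003]
[ 0.05245191 -0.14698638 -0.0143899 ]
```

>>> {"fn": "jog_arm", "kwargs": {
  "moves": [0,0,0.005,0,0,0,-1,0,0,0.01,0,0,0,-1,0,0,0.016,0,0,0,-1,0,0,0.022,0,0,0,-1,0,0,0.028,0,0,0,-1,0,0,0.033,0,0,0,-1,0,0,0.037,0,0,0,-1,0,0,0.037,0,0,0,-1]
}}

```text
time: 20.15
position: [0.5822, -0.0493, 0.1297]
tool_rot: [0.759, 3.047, -0.001]
ft_force: [-1.6, 0.5, 7.9]
grip_width: 0.159
grip_force: 61.0
```

```bash
python3 -c "
from h import *
go((.5818,-.0490,.1265),152)"
```

```text
t 20.15 pos [ 0.5822 -0.0493  0.1297] yaw 152.02 z [ 1.e-03 -6.e-04 -1.e+00] F [-1.6  0.5  7.9] w 0.159 gf 61.0 j [ 0.71  0.35 -0.8   1.71  0.27  1.19  0.92]
shift [0.0016 0.0003 0.0105] turn [-0.      0.0011  0.0003]
```

>>> {"fn": "jog_arm", "kwargs": {
  "moves": [0,0,0.003,0,0,0,-1,0,0,0.006,0,0,0,-1,0,0,0.008,0,0,0,-1,0,0,0.01,0,0,0,-1,0,0,0.012,0,0,0,-1,0,0,0.012,0,0,0,-1,0,0,0.012,0,0,0,-1,0,0,0.012,0,0,0,-1]
}}

```text
time: 21.15
position: [0.5824, -0.0493, 0.1272]
tool_rot: [0.759, 3.047, -0.001]
ft_force: [-3.9, 0.3, 13.1]
grip_width: 0.153
grip_force: 61.0
```

```bash
python3 -c "
from h import *
go((.5818,-.0490,.1265),152)
S=grab('scene');s=ctrl.get_state();print(s['ft_force'],s['position'])
print('disc',ransac(edges(S,(276,196,64,60),.085),.063,.0015))
cv2.imwrite('pics/c11.png',cv2.resize(S['pixels'][150:260,250:370,::-1],None,fx=5,fy=5,interpolation=cv2.INTER_CUBIC))"
```

```text
t 21.15 pos [ 0.5824 -0.0493  0.1272] yaw 152.02 z [ 0.0016 -0.0011 -1.    ] F [-3.9  0.3 13.1] w 0.153 gf 61.0 j [ 0.71  0.35 -0.8   1.72  0.27  1.19  0.92]
shift [ 0.0023 -0.0002  0.0022] turn [-0.0002  0.0019  0.0004]
[-3.98473888  0.47513423 13.45723099] [ 0.58243366 -0.04927207  0.1271521 ]
disc (array([ 0.5837, -0.0488]), np.float64(0.0631), np.int64(547))
```

View pics/c11.png

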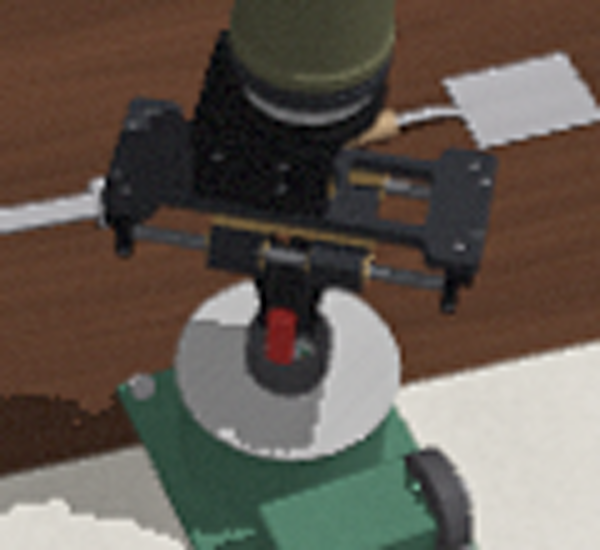

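The crop shows the paddle down at the collar near scene (306,217) and the cover still centred and level on the rim. The force is past the 11 N spring stop and the tip is at about 22 mm, so the plunger is fully down. I'm handing it in.

```bash
python3 -c "
from h import *
print(ctrl.close_job())"
```

```text
the job is handed in; nothing more can be done
None
```

The job is handed in at about 21 s; the hand-in call returned no verdict. By my last readings the cover is seated level on the rim, and the shaft's key is in the keyway. The plunger is at its stop (tip about 22 mm above the table, about 13 N on the wrist), and the shaft is still gripped.

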